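# Jog the bench press

### The job

Swing the press's clear guard fully shut first. Then tilt the spring-centred jog lever all the way over towards the side whose bay holds the hollow sleeve, keep it there for at least two seconds so that the ram drives the sleeve up to its end block, and let the lever come back upright by itself, leaving the guard shut. Do not jog towards the other side, do not touch or shift the solid spool, let only the ram move the sleeve, and leave the sleeves and the wrench lying around the machine where they are.

Things in the scene. Friction and masses are not known exactly. Their poses are not given: they have to be found in the camera images.
- press: Bench press fixed to the bench: blue bed 160 (x) by 400 (y) by 20 mm, origin under its centre, z up. A grey-painted barrel (top 89 mm high) in the middle; either side of it, along the press's y, a bay: floor 25 mm high, rails to 42 mm, ending at a steel end block whose inner face is at y = +163 or -163 mm (95 mm high). Stands left or right of the pedestal, turned up to 0.2 rad.
- ram (a joint): Ram of the press, m: 0 at rest, positive towards the press's +y. A 54 mm disc stands on either side of the barrel (faces at y = +57 and -57 mm at rest). The jog lever drives it, 0.09 m per rad, to the same side as the lever tilts (lever to the pedestal's +y: ram to the press's +y), at most 45 mm; at full tilt the part in that bay is 1 mm short of its end block.
- sleeve_mid (a point): Centre of the hollow steel sleeve: an open tube 60 mm in diameter, 60 mm long, bore 50 mm, about 0.45 kg, lying with its axis along the press's y in one of the two bays (+y or -y side), centre 55 mm above the bench. Against the end block its centre is 133 mm from the press's middle; full tilt brings it to 132 mm.
- spool_mid (a point): Centre of the solid steel spool lying in the other bay: two flanges 60 mm in diameter and 12 mm thick joined by a 28 mm waist, 60 mm long in all, axis along the press's y, centre 55 mm high.
- guard (a joint): Guard angle, rad: 0 is shut (level, lying over the bays), it grows as the front edge rises, to 1.5. It starts standing open at 0.85 to 1.3. A stiff hinge holds it wherever it is left; about 5 N at the edge moves it, and it stops firmly at 0.
- guard_hinge (a point): Middle of the guard's hinge line, which runs along the press's y, 80 mm to the press's +x from its middle and 110 mm above the bench.
- guard_edge (a point): Middle of the guard's free front edge, a 10 mm steel bar 340 mm long along the press's y, 170 mm from the hinge. The guard is a flat 4 mm clear sheet in a 10 mm bar frame; shut, its edge is 90 mm to the press's -x of its middle, 110 mm above the bench. Push it shut on its outer face, which looks up when shut and to the press's +x when open.
- jog_pivot (a point): Pivot of the jog lever, 75 mm above the bench on top of a grey pedestal (110 in x, 120 in y, 69 mm high) that is fixed to the bench; its axes are the pedestal's own: z up, and the lever tilts in its y-z plane. The pedestal is turned by up to about 0.3 rad.
- jog (a joint): Lever tilt, rad: 0 upright, positive when tilted to the pedestal's +y, negative to its -y, stops at +0.5 and -0.5. A spring (1.2 N m/rad) brings it back to 0 within about a second once it is let go; full tilt takes about 6 to 10 N at the knob.
- knob (a point): Centre of the black ball knob, 38 mm in diameter, on the lever's 12 mm steel stem, 100 mm from the pivot; 175 mm above the bench when upright.
- cup_a_mid (a point): Centre of a bystander: brass sleeve standing on end, 50 mm in diameter, 60 mm high, on the bench beyond the pedestal.
- cup_b_mid (a point): Centre of a bystander: light metal sleeve standing on end, 60 mm in diameter, 70 mm high, on the bench beyond the pedestal.
- wrench_grip (a point): Handle of a bystander: a 190 mm steel wrench lying on the bench in front of (on the robot's side of) the press.
- sleeve: The same hollow sleeve; origin on the tube's outside, 30 mm from its axis, half-way along.
- spool: The same spool; origin on the flanges' outer line, 30 mm from its axis, half-way along.

How it is judged:
On the way, in this order (a step that is already met when the one before it is completed fails the run):
1. the guard is shut with the lever still upright (value of joint guard below 0.06 rad and value of joint jog between -0.15 and 0.15 rad), for 0.2 s.
2. the lever is held fully over towards the sleeve's side for at least 1.5 s, guard shut, the sleeve at its end block (value of joint guard below 0.08 rad and ((y of sleeve_mid in the frame of press above 0.126 m and value of joint jog above 0.42 rad) or (y of sleeve_mid in the frame of press below -0.126 m and value of joint jog below -0.42 rad))), for 1.5 s.
3. the lever is let go and stands upright again (value of joint jog between -0.06 and 0.06 rad), for 0.2 s.
At the end, for the whole second after the job is handed in: Guard shut (under 0.08 rad), lever upright (within 0.06 rad) and released, the sleeve at rest in its bay within 7 mm of its end block, the spool within 10 mm and the two standing sleeves and the wrench within 30 mm of where they began (all of step 3 and value of joint guard below 0.08 rad and (y of sleeve_mid in the frame of press above 0.126 m or y of sleeve_mid in the frame of press below -0.126 m) and z of sleeve_mid in the frame of press below 0.065 m and linear speed of sleeve below 0.01 m/s and distance of spool_mid from where it was at the start of the episode below 0.01 m and distance of each of cup_a_mid, cup_b_mid, wrench_grip from where it was at the start of the episode below 0.03 m); the robot touches nothing.
It fails at once if the press is jogged while its guard is open (value of joint guard above 0.15 rad and (value of joint jog above 0.25 rad or value of joint jog below -0.25 rad)).
It fails at once if the lever is tilted away from the sleeve's side ((y of sleeve_mid in the frame of press above 0 m and value of joint jog below -0.25 rad) or (y of sleeve_mid in the frame of press below 0 m and value of joint jog above 0.25 rad)).
It fails at once if the robot touches the sleeve or the spool (contact force between any of the arm, the fingers and sleeve above 1 N or contact force between any of the arm, the fingers and spool above 1 N).
It fails at once if the spool is shifted by more than 10 mm (distance of spool_mid from where it was at the start of the episode above 0.01 m).
It fails at once if a bystander sleeve or the wrench is shifted by more than 30 mm (distance of any of cup_a_mid, cup_b_mid, wrench_grip from where it was at the start of the episode above 0.03 m).
It also fails if it takes over 54 s, if anything falls off the work surface, if the arm or the gripper's body presses on something with over 40 N, if the wrist force passes 120 N, or if a joint passes its speed limit or range.

### The arm

A 7-joint arm with a two-finger parallel gripper is mounted at the origin on the work surface. World frame = base frame: x ahead of the robot, y to its left, z up, the work surface at z = 0. Lengths are in m, angles in rad, forces in N, time in s.
With the tool pointing down it reaches from about 0.425 to 0.925 m from the base axis. Payload 6.8 kg.
Tool frame: the origin (TCP) lies midway between the tips of the shut fingers; the grasp point (between the pads) lies 19 mm behind it; x points along the fingers, y is the direction in which the jaws open and shut, and the axes are right-handed (so a half turn about x gives the same grasp; the last joint's range is limited). The gripper opens to 85 mm and grips with 20 to 120 N. Pads are 22 mm wide; open, the fingers measure 114 mm over their backs; the gripper's body (76 mm by 85 mm) begins 54 mm behind the grasp point. The pads swing forward as they close: fully open they stand 13 mm farther back than shut.
Start: joints at [1.049, 0.477, 0.022, 1.555, -0.011, 1.109, -0.083], TCP at [0.271, -0.618, 0.231] pointing down, gripper open.
Joint ranges: [-2.96, 2.96], [-0.34, 2.1], [-1.41, 1.46], [0.24, 2.44], [-1.37, 4.51], [0.17, 1.92], [-2.96, 2.96]. Speed limits (rad/s): [2.39, 2.39, 3.14, 3.14, 3.14, 3.14, 3.14].

### API

Orientations are given as a rotation vector (axis times angle).
In Python, from bench import r, viewer, nets gives the robot as it stands.
- The arm moves only by the shell command python3 -m pendant 'ROWS' [FORCE]. ROWS is JSON, one flat list of numbers, 5 for each row, row after row: the finger opening in mm, from 0 to 85.4, then the shift along the tool's x, y, z in mm, then the turn about the tool's x in rad. A call has 1 to 20 rows; each row shifts and turns the commanded pose from where the row before left it, along the tool's axes as they then stand; what a row does not reach is not made up. A row lasts 1/8 s, in which the tool goes at most 62.5 mm and 10.7 degrees, less where a joint would pass 70% of its speed; a pose out of reach is approached as far as the arm can. A call with a gripper value outside its range is refused whole. The fingers move at their own pace and stop on an object; FORCE is the grip in N (left out, the last holds). Time passes only in rows, so rows that do not move let the fingers close. It gives the time, the measured TCP pose, the force and the opening at its end, in the units of the state.
- r.get_obs(): the state, without advancing time (a new reading comes with each control period).
- viewer.grab_frame(name): name is "scene" or "top" or "wrist"; returns (picture, depth): 400x640x3 uint8, red, green, blue; 400x640 float32, m along the optical axis (not along the pixel's ray), 0 where there is no reading.
- viewer.calibration(name): a dict with "mtx" (3x3 intrinsics, pixels), "world_to_cam" (4x4, takes a point from world to camera coordinates). Camera axes: x right, y up, looking along -z (the intrinsics and any distortion apply to the point x, -y, -z); pixel columns grow to the right and rows downward; lengths in m; the calibration is good to about 2 mm. A picture is of the moment at which its call begins: read the wrist's pose just before it. calibration takes no time and is no camera call; for the wrist camera it gives the pose at the moment of the call.
- r.hand_in(): hands the job in, once; it reports no verdict.
Trained networks look in the newest picture that a camera, given by its name, has taken for a name from the list of things; names that differ only in an ending like _2 or _b are one class to them, and where a whole thing is asked for, a point or a joint stands for the part that bears it (a point fixed in the world has none). Each returns a list of dicts, best first, with "score" (0 to 1); they miss things now and then, are a little off and sometimes report something else, mostly with a low value. They report only what shows in the picture. A call takes as long as a camera call.
- nets.look_for(name, camera): "location" ([x, y, z] in m, in world coordinates, good to about 4 mm: the middle of the surface that is visible of it).
- nets.silhouettes(name, camera): "mask" (400x640 bool, what is visible of it).
The state is a dict: "clock": time; "joints": joint angles; "qvel": joint speeds; "tau": joint torques, N m; "tcp_pos": TCP position; "orientation": TCP orientation; "contact_force": force on the tool from outside, world axes, zero at the start; "moment": the same for the moment, N m; "grip_width": finger opening in m.
Only numpy, scipy, OpenCV 4.12 (cv2) and the standard library are available. Lean on these libraries where they do the work, as an engineer would, in place of code of your own. Each camera call takes 0.05 s, during which the arm holds its last target. There are 200 camera calls.

## Working session

There is one attempt and no reset: what is moved stays moved. The work goes in short steps, Python scripts to look and compute and a shell command to move; the robot and the scene stay as the last step left them, time stands still between calls to the robot, and variables do not carry over. Pictures are saved under pics/ and viewed, about 8 in all and at most 12, crops included, and the job is handed in when it is done.

```bash
mkdir -p pics; ls; cat > h.py <<'E'
import numpy as np,cv2
from scipy.spatial.transform import Rotation as R
from bench import r,viewer,nets
def tool():
    o=r.get_obs();return np.array(o["tcp_pos"]),R.from_rotvec(o["orientation"]).as_matrix()
def cloud(cam,d,mask=None):
    c=viewer.calibration(cam);K=np.array(c["mtx"]);W=np.linalg.inv(np.array(c["world_to_cam"]))
    m=(d>0) if mask is None else (d>0)&mask
    v,u=np.nonzero(m);z=d[m]
    P=np.c_[(u-K[0,2])*z/K[0,0],-(v-K[1,2])*z/K[1,1],-z]
    return P@W[:3,:3].T+W[:3,3],v,u
def save(n,p): cv2.imwrite("pics/"+n+".png",p[:,:,::-1])
E
python3 - <<'E'
from h import *
for c in ("scene","top"):
    p,d=viewer.grab_frame(c);save(c+"0",p);np.savez("/tmp/"+c,p=p,d=d)
    for n in ("press","sleeve_mid","spool_mid","guard_hinge","guard_edge","jog_pivot","knob","cup_a_mid","cup_b_mid","wrench_grip"):
        try: print(c,n,[(np.round(x["location"],3).tolist(),round(x["score"],2)) for x in nets.look_for(n,c)[:3]])
        except Exception as e: print(c,n,e)
t,M=tool();print(t,M.round(3),r.get_obs()["clock"])
E
```

```text
pics
scene press [([0.596, -0.158, 0.163], 0.84), ([0.529, 0.167, 0.068], 0.7)]
scene sleeve_mid [([0.518, 0.164, 0.183], 0.54)]
scene spool_mid [([0.516, 0.163, 0.186], 0.66)]
scene guard_hinge []
scene guard_edge [([0.592, -0.174, 0.196], 0.95)]
scene jog_pivot [([0.528, 0.168, 0.07], 0.57)]
scene knob [([0.514, 0.161, 0.18], 0.75)]
scene cup_a_mid [([0.629, 0.127, 0.035], 0.85), ([0.52, 0.167, 0.183], 0.68), ([0.593, -0.171, 0.2], 0.67)]
scene cup_b_mid [([0.61, 0.234, 0.046], 0.83)]
scene wrench_grip []
top press [([0.553, -0.174, 0.08], 0.7), ([0.542, -0.093, 0.072], 0.58)]
top sleeve_mid [([0.55, -0.291, 0.08], 0.72), ([0.588, -0.183, 0.208], 0.55), ([0.507, 0.158, 0.07], 0.31)]
top spool_mid [([0.539, -0.094, 0.065], 0.85), ([0.422, -0.188, 0.01], 0.19)]
top guard_hinge [([0.559, -0.177, 0.083], 0.57)]
top guard_edge [([0.594, -0.182, 0.21], 0.66), ([0.512, 0.16, 0.192], 0.54)]
top jog_pivot [([0.509, 0.158, 0.072], 0.82)]
top knob [([0.509, 0.162, 0.188], 0.75)]
top cup_a_mid [([0.605, 0.236, 0.062], 0.58), ([0.625, 0.122, 0.052], 0.53), ([0.557, -0.174, 0.082], 0.26)]
top cup_b_mid [([0.605, 0.234, 0.061], 0.59)]
top wrench_grip [([0.419, -0.187, 0.01], 0.81), ([0.627, 0.121, 0.052], 0.48)]
[ 0.27145202 -0.61805351  0.23132129] [[ 0.     0.402 -0.916]
 [-0.    -0.916 -0.402]
 [-1.     0.    -0.   ]] 1.1
```

View pics/scene0.png

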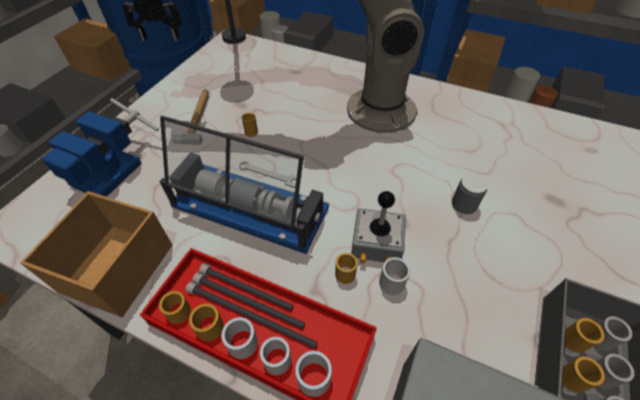

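View pics/top0.png

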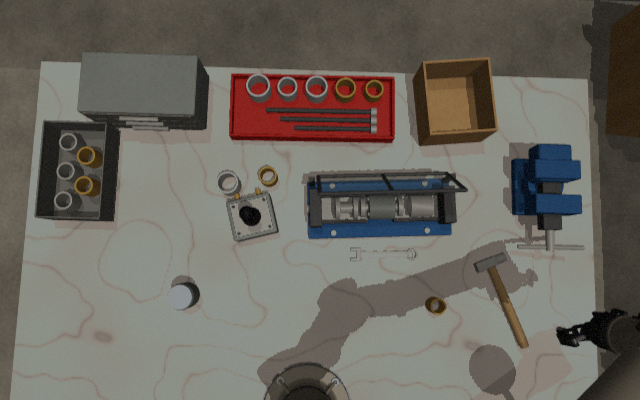

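The top picture shows the press at cols 308–455, with a waisted part (the spool) in the left bay at about col 347 (world +y) and a smooth tube in the right bay at about col 425 (world -y). That matches the nets. The guard stands open on the far side, the knob is at about (250,215), and the wrench is at about (383,254). Next I'll measure the guard plane, the yaws and the knob, and confirm the sleeve side with a crop.

```bash
python3 - <<'E'
from h import *
T=np.load("/tmp/top.npz");S=np.load("/tmp/scene.npz")
C={"top":cloud("top",T["d"]),"scene":cloud("scene",S["d"])}
P0,v,u=C["top"];rgb=T["p"][v,u].astype(int)
blue=(rgb[:,2]>rgb[:,0]+40)&(abs(P0[:,2]-.02)<.008)&(P0[:,0]>.4)&(P0[:,0]<.75)&(P0[:,1]>-.45)&(P0[:,1]<.05)
c,s,a=cv2.minAreaRect(P0[blue][:,:2].astype(np.float32));print("bed",c,s,a,blue.sum())
for n in C:
    P=C[n][0];m=(P[:,0]>.45)&(P[:,0]<.75)&(P[:,1]>-.42)&(P[:,1]<.03)&(P[:,2]>.115)&(P[:,2]<.35)
    G=P[m];print(n,"guard n",len(G),G.min(0).round(3),G.max(0).round(3))
    c0=G.mean(0);U,_,Vt=np.linalg.svd(G-c0,full_matrices=False);print(" normal",Vt[2].round(3),"c",c0.round(3),"rms",np.std((G-c0)@Vt[2]).round(4))
    top=G[G[:,2]>G[:,2].max()-.015];f=np.polyfit(top[:,1],top[:,0],1);print(" edge x(y)",f.round(3),top.mean(0).round(3),top[:,1].min().round(3),top[:,1].max().round(3))
    m=(abs(P[:,0]-.51)<.06)&(abs(P[:,1]-.16)<.06)&(P[:,2]>.158)&(P[:,2]<.22);B=P[m]
    A=np.c_[2*B,np.ones(len(B))];x=np.linalg.lstsq(A,(B**2).sum(1),rcond=None)[0];print(" knob",len(B),B.mean(0).round(3),"fit",x[:3].round(3),np.sqrt(x[3]+x[:3]@x[:3]).round(4))
P=P0;m=(abs(P[:,0]-.51)<.1)&(abs(P[:,1]-.16)<.1)&(abs(P[:,2]-.069)<.006);print("ped",cv2.minAreaRect(P[m][:,:2].astype(np.float32)),m.sum())
save("crop0",np.vstack([cv2.resize(T["p"][160:245,295:470],None,fx=4,fy=3),cv2.resize(S["p"][140:240,155:330],None,fx=4,fy=3)[:, :700]])[:590])
E
```

```text
bed (0.5410937070846558, -0.18635225296020508) (0.15215857326984406, 0.397968590259552) 1.4924043416976929 1889
top guard n 3081 [ 0.549 -0.419  0.115] [0.749 0.004 0.279]
 normal [-0.818 -0.122 -0.562] c [ 0.6   -0.194  0.202] rms 0.0203
 edge x(y) [-0.054  0.553] [ 0.563 -0.183  0.271] -0.357 -0.011
 knob 185 [0.51  0.163 0.187] fit [0.511 0.164 0.177] 0.0176
scene guard n 9996 [ 0.551 -0.419  0.115] [ 0.75  -0.005  0.276]
 normal [0.855 0.101 0.509] c [ 0.6   -0.179  0.196] rms 0.0172
 edge x(y) [-0.055  0.557] [ 0.566 -0.172  0.269] -0.355 -0.008
 knob 244 [0.519 0.167 0.185] fit [0.511 0.166 0.177] 0.0183
ped ((0.5332318544387817, 0.17801636457443237), (0.1689661145210266, 0.14887769520282745), 6.8725175857543945) 1346
```

View pics/crop0.png

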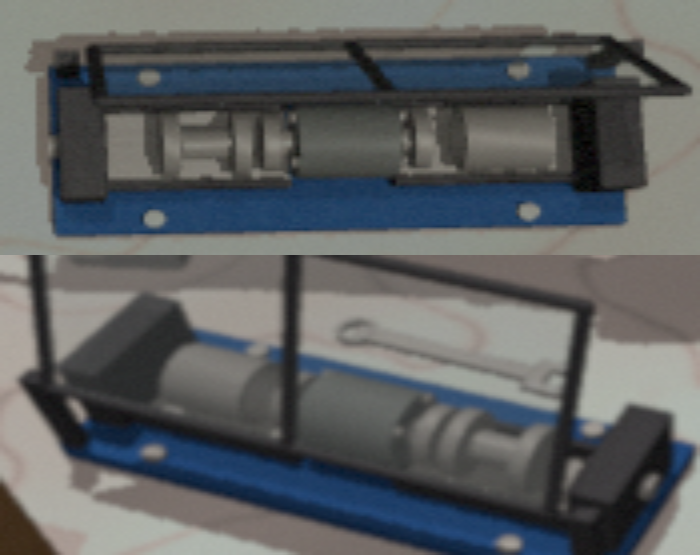

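The sleeve is in the press's -y bay, so the lever must go to -y. The crop shows a smooth tube on the world -y side and the waisted spool on the +y side. The guard is at about 1.23 rad, with its edge at about (0.563,-0.183,0.27). I'll go behind and above it with the fingers shut.

```bash
python3 -m pendant '[0,-45,0,0,0.12, 0,-45,0,0,0.12, 0,-45,0,0,0.12, 0,0,-34,-34,0, 0,0,-34,-34,0, 0,0,-34,-34,0, 0,0,-34,-34,0, 0,0,-34,-34,0, 0,0,-34,-34,0, 0,0,-34,-34,0, 0,0,-34,-34,0, 0,0,-34,-34,0, 0,0,-34,-34,0, 0,0,-34,-34,0, 0,0,-34,-34,0, 0,0,0,0,0, 0,0,0,0,0]' 40
python3 -c "
from h import *
t,M=tool();print(t,M.round(3));p,d=viewer.grab_frame('scene');save('s1',p[60:300,100:420].repeat(2,0).repeat(2,1))"
```

```text
clock: 3.22
tcp_pos: [0.6567, -0.1892, 0.3661]
orientation: [2.193, 0.058, -2.195]
contact_force: [0.4, -0.6, 0.3]
grip_width: -0.0001
[ 0.65665077 -0.18923757  0.36611126] [[-0.001  0.054 -0.999]
 [-0.001 -0.999 -0.054]
 [-1.     0.001  0.001]]
```

View pics/s1.png

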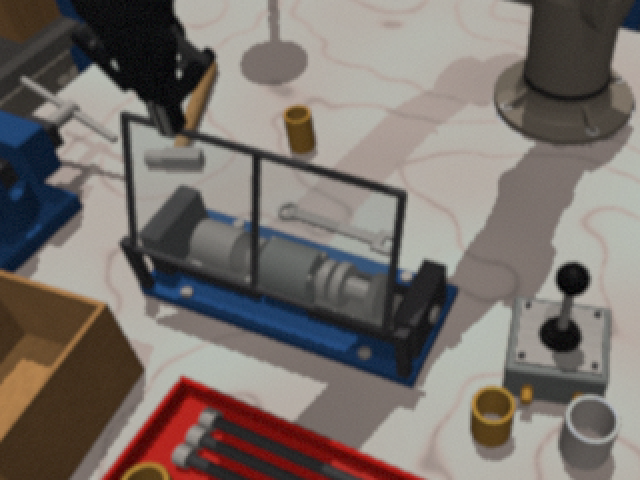

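The picture shows the gripper tip at about crop (165,130), left of where I expect it. I'll project the TCP to check and take a fresh frame.

```bash
python3 -c "
from h import *
t,M=tool();c=viewer.calibration('scene');q=np.array(c['world_to_cam'])@np.r_[t,1];K=np.array(c['mtx']);uv=K@[q[0],-q[1],-q[2]];uv=uv[:2]/uv[2];print(t,uv,(uv-[100,60])*2)
p,d=viewer.grab_frame('scene');q=p.copy();cv2.circle(q,tuple(int(x) for x in uv),4,(255,0,0),1);save('s2',q[0:240,100:420].repeat(2,0).repeat(2,1));print(r.get_obs()['clock'])"
```

```text
[ 0.65629016 -0.1901232   0.3663228 ] [185.59448479 125.56042922] [171.18896959 131.12085844]
3.325
```

View pics/s2.png

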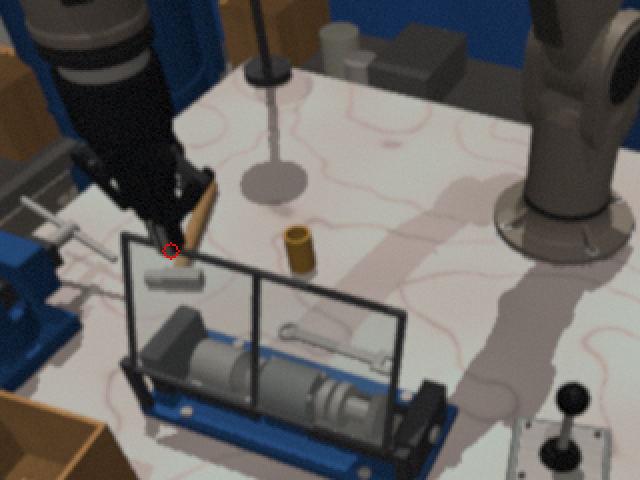

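The projection matches the fingertip, so the TCP is where it should be, and the offset is only perspective. Next I descend behind the guard and move up to it.

```bash
python3 -m pendant '[0,40,0,0,0, 0,40,0,0,0, 0,40,0,0,0, 0,0,0,25,0, 0,0,0,20,0, 0,0,0,10,0, 0,0,0,10,0, 0,0,0,10,0, 0,0,0,0,0]'
```

```text
clock: 4.45
tcp_pos: [0.5817, -0.1929, 0.2466]
orientation: [2.195, 0.059, -2.194]
contact_force: [-0.2, -0.2, -0.0]
grip_width: -0.0004
```

```bash
python3 -m pendant '[0,6,0,10,0, 0,6,0,10,0, 0,6,0,10,0, 0,6,0,9,0, 0,10,0,10,0, 0,10,0,10,0, 0,10,0,10,0]'
python3 -m pendant '[0,12,0,7,0, 0,12,0,6,0, 0,13,0,6,0]'
python3 -m pendant '[0,10,0,3,0, 0,10,0,2,0, 0,0,0,0,0]'
```

```text
clock: 5.32
tcp_pos: [0.5123, -0.1965, 0.1915]
orientation: [2.194, 0.059, -2.194]
contact_force: [1.7, 0.6, -0.3]
grip_width: 0.0001
clock: 5.7
tcp_pos: [0.4939, -0.1975, 0.1545]
orientation: [2.194, 0.059, -2.194]
contact_force: [1.0, 0.6, 0.9]
grip_width: 0.0003
clock: 6.08
tcp_pos: [0.4882, -0.1976, 0.1342]
orientation: [2.192, 0.06, -2.197]
contact_force: [-0.2, 0.6, 0.0]
grip_width: 0.0003
```

```bash
python3 -c "
from h import *
p,d=viewer.grab_frame('scene');save('s3',p[60:300,100:420].repeat(2,0).repeat(2,1))
for y in (-.33,-.3,-.1,-.05,-.02):
    P=cloud('scene',d)[0];m=(abs(P[:,1]-y)<.02)&(P[:,0]>.42)&(P[:,0]<.62)&(P[:,2]>.1)&(P[:,2]<.29);print(y,m.sum(),P[m][P[m][:,0].argmin()].round(3) if m.any() else '')"
```

```text
-0.33 749 [ 0.464 -0.319  0.139]
-0.3 768 [ 0.463 -0.301  0.138]
-0.1 971 [ 0.451 -0.108  0.137]
-0.05 1015 [ 0.449 -0.031  0.139]
-0.02 815 [ 0.447 -0.021  0.138]
```

View pics/s3.png

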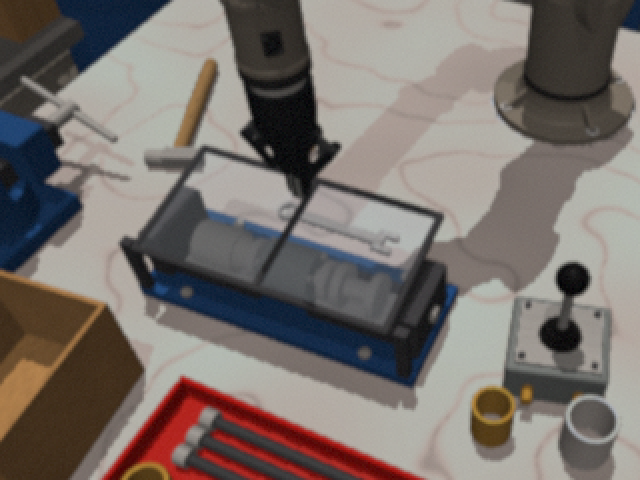

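The guard follows: its edge is now at z≈0.137, or about 0.13 rad. I'll press it down to the stop in small steps.

```bash
python3 -m pendant '[0,5,0,0,0, 0,5,0,0,0, 0,4,0,0,0, 0,3,0,0,0, 0,0,0,0,0]'
python3 -m pendant '[0,3,0,0,0, 0,0,0,0,0]'
```

```text
clock: 6.75
tcp_pos: [0.4891, -0.1976, 0.118]
orientation: [2.194, 0.059, -2.195]
contact_force: [0.5, 0.8, -0.4]
grip_width: -0.0001
clock: 7.0
tcp_pos: [0.4892, -0.1977, 0.1152]
orientation: [2.194, 0.059, -2.194]
contact_force: [0.4, -0.2, 0.4]
grip_width: 0.0001
```

```bash
python3 -m pendant '[0,2,0,0,0, 0,2,0,0,0, 0,0,0,0,0]'
python3 -m pendant '[0,2,0,0,0, 0,0,0,0,0]'
python3 -c "
from h import *
p,d=viewer.grab_frame('scene');P=cloud('scene',d)[0]
for y in (-.33,-.3,-.1,-.05,-.02):
    m=(abs(P[:,1]-y)<.02)&(P[:,0]>.42)&(P[:,0]<.62)&(P[:,2]>.1)&(P[:,2]<.29);print(y,m.sum(),P[m][P[m][:,0].argmin()].round(3) if m.any() else '')"
```

```text
clock: 7.38
tcp_pos: [0.4893, -0.1977, 0.1121]
orientation: [2.194, 0.059, -2.194]
contact_force: [-3.2, 1.0, 7.7]
grip_width: 0.0001
clock: 7.62
tcp_pos: [0.4894, -0.1978, 0.1119]
orientation: [2.195, 0.058, -2.194]
contact_force: [-9.1, 2.8, 27.9]
grip_width: 0.0005
-0.33 682 [ 0.464 -0.312  0.116]
-0.3 689 [ 0.46  -0.28   0.114]
-0.1 868 [ 0.449 -0.099  0.113]
-0.05 910 [ 0.447 -0.032  0.115]
-0.02 740 [ 0.446 -0.015  0.111]
```

The guard is on its stop at 28 N, with its edge at z≈0.114. Now up and over to the lever's +y side.

```bash
python3 -m pendant '[0,-35,0,0,0, 0,-45,0,0,0, 0,-45,0,0,0, 0,-35,0,0,-0.066, 0,0,-47,-7,0, 0,0,-47,-7,0, 0,0,-47,-7,0, 0,0,-47,-7,0, 0,0,-47,-7,0, 0,0,-47,-7,0, 0,0,-47,-7,0, 0,0,-47,-7,0, 0,0,-47,-7,0, 0,0,0,0,0, 0,0,0,0,0]'
python3 -c "
from h import *
p,d=viewer.grab_frame('scene');P=cloud('scene',d)[0]
for y in (-.33,-.1,-.02):
    m=(abs(P[:,1]-y)<.02)&(P[:,0]>.42)&(P[:,0]<.62)&(P[:,2]>.1)&(P[:,2]<.29);print(y,m.sum(),P[m][P[m][:,0].argmin()].round(3))
m=(abs(P[:,0]-.51)<.04)&(abs(P[:,1]-.16)<.03)&(P[:,2]>.16)&(P[:,2]<.2);print(m.sum(),P[m].mean(0))
k=nets.silhouettes('jog_pivot','scene');print([x['score'] for x in k])
Q=P;m=(abs(Q[:,0]-.51)<.1)&(abs(Q[:,1]-.16)<.075)&(abs(Q[:,2]-.069)<.004)&(Q[:,0]<.572);print(cv2.minAreaRect(Q[m][:,:2].astype(np.float32)),m.sum())
t,M=tool();print(t,M.round(3))
k=np.array([.511,.165,.145])-t;print('knob in tool mm',(M.T@k*1e3).round(1))"
```

```text
clock: 9.55
tcp_pos: [0.5011, 0.2291, 0.2689]
orientation: [2.159, 0.128, -2.16]
contact_force: [0.1, -0.3, 0.6]
grip_width: -0.0
-0.33 687 [ 0.463 -0.314  0.115]
-0.1 872 [ 0.45  -0.102  0.113]
-0.02 734 [ 0.445 -0.024  0.113]
243 [0.51903125 0.16694962 0.18541981]
[0.92, 0.47]
((0.5122078657150269, 0.1656121164560318), (0.10741676390171051, 0.11751679331064224), 14.727627754211426) 1276
[0.50144674 0.22813343 0.26909445] [[-0.     0.117 -0.993]
 [-0.001 -0.993 -0.117]
 [-1.     0.001  0.   ]]
knob in tool mm [124.2  63.7  -2.1]
```

```bash
python3 -m pendant '[0,41,0,0,-0.06, 0,41,0,0,0, 0,41,0,0,0, 0,0,10,0,0, 0,0,10,0,0, 0,0,0,0,0]'
python3 -m pendant '[0,0,8,0,0, 0,0,8,0,0, 0,0,8,0,0, 0,0,8,0,0, 0,0,8,0,0, 0,0,0,0,0]'
```

```text
clock: 10.4
tcp_pos: [0.5064, 0.2088, 0.1482]
orientation: [2.132, 0.189, -2.126]
contact_force: [0.3, 0.1, 0.4]
grip_width: 0.0001
clock: 11.15
tcp_pos: [0.5124, 0.1708, 0.1465]
orientation: [2.129, 0.192, -2.127]
contact_force: [2.1, 4.4, 0.9]
grip_width: -0.0003
```

```bash
python3 -m pendant '[0,0,6,0,0, 0,0,6,0,0, 0,0,5,0,0, 0,0,0,0,0]'
python3 -c "
from h import *
p,d=viewer.grab_frame('scene');save('s4',p[60:300,100:420].repeat(2,0).repeat(2,1))
k=nets.look_for('knob','scene');print(k[:2]);print(nets.look_for('sleeve_mid','scene')[:2],nets.look_for('spool_mid','scene')[:2])"
```

```text
clock: 11.65
tcp_pos: [0.5143, 0.1557, 0.1456]
orientation: [2.127, 0.196, -2.128]
contact_force: [2.4, 7.6, -4.1]
grip_width: -0.0001
[{'location': [0.5254, 0.1321, 0.1706], 'score': 0.78}]
[] []
```

View pics/s4.png

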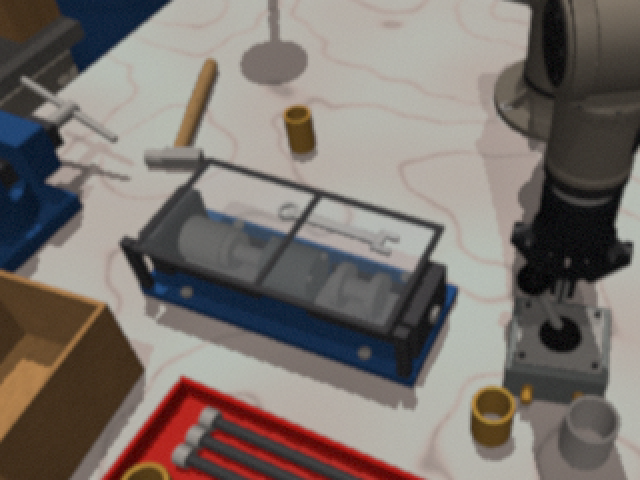

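The lever is tilted to -y (knob at crop ~(533,280)), the sleeve has moved towards its end block, and the guard is shut. The tilt is about 0.37 rad, so I'll push on to the stop.

```bash
python3 -m pendant '[0,0,4,0,0, 0,0,4,0,0, 0,0,0,0,0]'
python3 -m pendant '[0,0,3,0,0, 0,0,0,0,0]'
```

```text
clock: 12.22
tcp_pos: [0.5148, 0.149, 0.1453]
orientation: [2.125, 0.199, -2.13]
contact_force: [1.3, 11.7, -6.3]
grip_width: -0.0002
clock: 12.48
tcp_pos: [0.5148, 0.1489, 0.1453]
orientation: [2.126, 0.205, -2.13]
contact_force: [-0.4, 16.4, -7.8]
grip_width: 0.0001
```

The force is rising with no motion, so the lever is at its stop. I'll hold it there.

```bash
python3 -m pendant '[0,0,0,0,0, 0,0,0,0,0, 0,0,0,0,0, 0,0,0,0,0, 0,0,0,0,0, 0,0,0,0,0, 0,0,0,0,0, 0,0,0,0,0, 0,0,0,0,0, 0,0,0,0,0, 0,0,0,0,0, 0,0,0,0,0, 0,0,0,0,0, 0,0,0,0,0, 0,0,0,0,0, 0,0,0,0,0, 0,0,0,0,0, 0,0,0,0,0, 0,0,0,0,0, 0,0,0,0,0]'
python3 -c "
from h import *
for c in ('scene','top'):
    p,d=viewer.grab_frame(c);save('h'+c,p);print(c,[nets.look_for(n,c)[:1] for n in ('knob','sleeve_mid','spool_mid')])
    P=cloud(c,d)[0];m=(abs(P[:,0]-.5)<.06)&(P[:,1]>.06)&(P[:,1]<.17)&(P[:,2]>.145)&(P[:,2]<.19)
    p2=P[m];print(len(p2),p2.min(0).round(3) if len(p2) else '')
cv2.imwrite('pics/s5.png',np.vstack([cv2.imread('pics/htop.png')[150:260,220:470].repeat(3,0).repeat(3,1)[:,:700],cv2.imread('pics/hscene.png')[135:240,155:395].repeat(2,0).repeat(3,1)[:,:700]]))"
```

```text
clock: 14.98
tcp_pos: [0.5148, 0.1489, 0.1453]
orientation: [2.126, 0.204, -2.129]
contact_force: [0.0, 16.2, -7.5]
grip_width: 0.0003
scene [[{'location': [0.5263, 0.125, 0.167], 'score': 0.82}], [], []]
352 [0.505 0.101 0.146]
top [[{'location': [0.5609, 0.1189, 0.063], 'score': 0.22}], [], []]
1 [0.515 0.101 0.165]
```

View pics/s5.png

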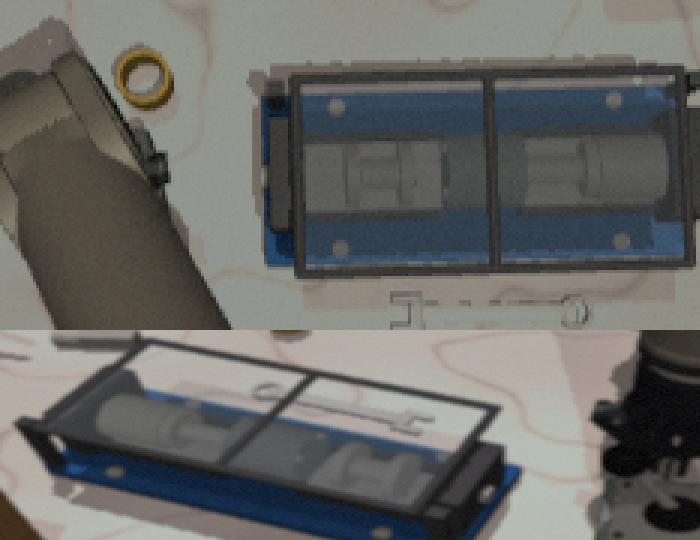

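Top crop: the sleeve (cols 585–668) sits against its end block, the spool hasn't moved, and the guard is shut. The knob's side is at y≈0.101, which gives a tilt of about 0.49 rad. It has been held about 2.7 s, so I'll ease off gently to avoid overshoot.

```bash
python3 -m pendant '[0,0,-6,0,0, 0,0,-6,0,0, 0,0,-6,0,0, 0,0,-6,0,0, 0,0,-6,0,0, 0,0,-6,0,0, 0,0,-6,0,0, 0,0,-6,0,0, 0,0,-6,0,0, 0,0,-6,0,0, 0,0,-8,0,0, 0,0,-10,0,0, 0,0,-10,0,0, 0,0,-10,0,0, 0,-40,0,0,0, 0,-40,0,0,0, 0,-30,0,0,0, 0,0,0,0,0, 0,0,0,0,0, 0,0,0,0,0]'
python3 -c "
from h import *
p,d=viewer.grab_frame('scene');save('s6',p[60:300,100:420].repeat(2,0).repeat(2,1));P=cloud('scene',d)[0]
for n in ('knob','cup_a_mid','cup_b_mid'): print(n,nets.look_for(n,'scene')[:1])
m=(abs(P[:,0]-.51)<.04)&(abs(P[:,1]-.16)<.05)&(P[:,2]>.16)&(P[:,2]<.2);B=P[m];x=np.linalg.lstsq(np.c_[2*B,np.ones(len(B))],(B**2).sum(1),rcond=None)[0];print('knob',m.sum(),B.mean(0).round(3),x[:3].round(3))
for y in (-.33,-.1,-.02):
    m=(abs(P[:,1]-y)<.02)&(P[:,0]>.42)&(P[:,0]<.62)&(P[:,2]>.1)&(P[:,2]<.29);print(y,P[m][P[m][:,0].argmin()].round(3))
viewer.grab_frame('top');print(nets.look_for('wrench_grip','top')[:1])
"
```

```text
clock: 17.88
tcp_pos: [0.4987, 0.2393, 0.255]
orientation: [2.125, 0.191, -2.129]
contact_force: [-0.3, 0.9, 0.0]
grip_width: 0.0002
knob [{'location': [0.5139, 0.1634, 0.1824], 'score': 0.67}]
cup_a_mid [{'location': [0.63, 0.1273, 0.0336], 'score': 0.78}]
cup_b_mid [{'location': [0.6096, 0.2325, 0.0441], 'score': 0.89}]
knob 243 [0.519 0.167 0.185] [0.512 0.166 0.176]
-0.33 [ 0.462 -0.314  0.114]
-0.1 [ 0.449 -0.081  0.114]
-0.02 [ 0.445 -0.032  0.113]
[{'location': [0.4203, -0.1872, 0.0099], 'score': 0.85}]
```

View pics/s6.png

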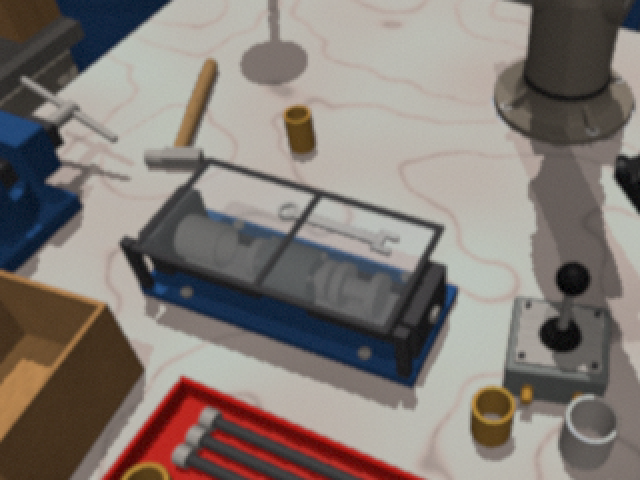

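The lever is upright again (crop ~(572,280)), the guard is shut, the sleeve is still at the left end block with the ram back, and nothing else has moved. The robot is clear, so I'm handing in.

```bash
python3 -c "
from bench import r
print(r.hand_in())"
```

```text
the job is handed in; nothing more can be done
None
```

I shut the guard, then tilted the lever to the press's -y side, where the sleeve lies. I held it at its stop for about 2.7 s, eased it back upright, backed the arm away and handed in at about 18 s. No verdict is reported.

| Last check | Result |
|---|---|
| Guard | Shut: it met its stop at 28 N, and the front edge still reads about 114 mm high |
| Lever during the hold | About 0.49 rad, with a steady 16 N against the stop |
| Lever after release | Knob within about 1 mm of its starting point |
| Standing sleeves and wrench | Within about 2 mm of where they began |
| Sleeve and spool | In the pictures the sleeve is at its end block and the spool looks unmoved |

The networks could not find the sleeve or the spool through the shut guard. Their final positions are therefore judged by eye from the pictures, not measured. My two estimates of the pedestal's angle also disagreed (0.12 and 0.26 rad), so I pushed along a value in between, and the lever still reached its stop.

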